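Load a bar under the spring hold-down flap

ROBOT

A 7-joint arm with a two-finger parallel gripper is mounted at the origin on the work surface; the furniture and walls round the work are solid. World frame = base frame: x ahead of the robot, y to its left, z up, the work surface at z = 0. Lengths are in m, angles in degrees, forces in N, time in s.
With the tool pointing down it reaches from about 0.425 to 0.875 m from the base axis. Payload 4.7 kg.
Tool frame: the origin (TCP) lies on the centre line of the jaws, within the pads' length; the fingertips stand env.nose_length ahead of it and the grasp point (between the pads) lies 8 mm behind it (env.nose_length is the distance from the TCP to the fingertips, in m); y points along the fingers, z is the direction in which the jaws open and shut, and the axes are right-handed (so a half turn about y gives the same grasp; the last joint's range is limited). The gripper opens to 87 mm and grips with 3 to 60 N. Pads are 19 mm wide; open, the fingers measure 117 mm over their backs; the gripper's body (75 mm by 190 mm) begins 51 mm behind the grasp point.
Start: joints at [-74.421, 18.392, -4.016, 83.108, 1.295, 78.541, -3.26], TCP at [0.166, 0.629, 0.234] pointing down, gripper open.
Joint ranges: [-163.93, 163.93], [-17.29, 119.83], [-79.2, 71.16], [3.27, 140.29], [-89.18, 269.18], [5.43, 117.66], [-154.24, 154.24]. Speed limits (degrees/s): [147.25, 147.25, 180, 180, 180, 180, 180].

INTERFACE

Orientations are given as [roll, pitch, yaw] about the fixed x, y, z axes, in that order (R = Rz(yaw) Ry(pitch) Rx(roll)).
In Python, from cell import env, read_camera, camera_info, job, models gives the robot as it stands.
- The arm moves only by the tool move_arm, never from a script. Its argument "moves" is a list of rows, each a list of 6 numbers: the shift along the tool's x, y, z in mm, then the turn, a rotation vector about the tool's x, y, z in degrees. In form: [[x, y, z, ax, ay, az], ...]. A call has 1 to 20 rows; each row is the pose to reach, as a shift and turn from the pose commanded when the call began, along the tool's axes at that moment; what a row does not reach only later rows make up. A row lasts 1/12 s, in which the tool goes at most 41.7 mm and 7.16 degrees, less where a joint would pass 70% of its speed; a pose out of reach is approached as far as the arm can. A call with a gripper value outside its range is refused whole. "claw" is the finger opening in mm, from 0 to 87, set as the call begins (left out, the last holds). The fingers move at their own pace and stop on an object; "newtons" is the grip in N (left out, the last holds). Time passes only in rows, so rows that repeat a pose let the fingers close. It gives the time, the measured TCP pose, the force and the opening at its end, in the units of the state.
- env.get_obs(): the state, without advancing time (a new reading comes with each control period).
- read_camera(name): name is "side" or "top" or "wrist"; returns (picture, depth): 480x640x3 uint8, red, green, blue; 480x640 float32, m along the optical axis (not along the pixel's ray), 0 where there is no reading.
- camera_info(name): a dict with "fx", "fy", "cx", "cy" (pixels), "R" (3x3) and "t" (3): a world point X has camera coordinates R X + t. Camera axes: x right, y down, z forward; pixel columns grow to the right and rows downward; lengths in m; the calibration is good to about 2 mm. A picture is of the moment at which its call begins: read the wrist's pose just before it. camera_info takes no time and is no camera call; for the wrist camera it gives the pose at the moment of the call.
- job.sign_off(): hands the job in, once; it reports no verdict.
Trained networks look in the newest picture that a camera, given by its name, has taken for a name from the list of things; names that differ only in an ending like _2 or _b are one class to them, and where a whole thing is asked for, a point or a joint stands for the part that bears it (a point fixed in the world has none). Each returns a list of dicts, best first, with "score" (0 to 1); they miss things now and then, are a little off and sometimes report something else, mostly with a low value. They report only what shows in the picture. A call takes as long as a camera call.
- models.spot_in(target, camera): "point" ([x, y, z] in m, in world coordinates, good to about 4 mm: the middle of the surface that is visible of it).
- models.cut_out(target, camera): "mask" (480x640 bool, what is visible of it).
The state is a dict: "time_s": time; "qpos": joint angles; "joint_velocities": joint speeds; "effort": joint torques, N m; "tool_pos": TCP position; "tool_rot": TCP orientation; "force": force on the tool from outside, world axes, zero at the start; "wrist_torque": the same for the moment, N m; "grip_width": finger opening in m.
Only numpy, scipy, OpenCV 4.12 (cv2) and the standard library are available. Lean on these libraries where they do the work, as an engineer would, in place of code of your own. Each camera call takes 0.05 s, during which the arm holds its last target.

TASK

Push the square bar along its trough and under the spring-closed hold-down flap until its end meets the stop block. To open the flap, press down the rolled edge of its long tab with one fingertip, and keep it held open while the other fingertip pushes the bar all the way home; only then let the tab go so that the flap springs down onto the bar. Do not grip or lift the bar, and leave the loose things around it alone.

Things in the scene. Friction and masses are not known exactly. Their poses are not given: they have to be found in the camera images.
- fixture: Fixed bar-stop fixture, grey base plate 320 x 85 x 4 mm. Origin: on the bench under the trough's centre line, 85 mm from the base's loading end; +x along the trough to the stop (push direction), +y towards the tab, z up. Trough: floor z = 4 mm, rails 26 mm apart inside, rail tops z = 12 mm. Hinge tube, 8 mm thick: along x at y = 45, z = 20 mm. Even open, all of it is below z = 70 mm.
- stop_face (a point): Middle of the upright stop face at the trough's far end: fixture x = 215, y = 0, z = 15 mm. The stop block is 44 mm wide, its top at z = 34 mm. The bar is home when its end touches this face (bar centre at fixture x = 135 mm).
- bar: Loose rusty square bar 22 x 22 x 160 mm, about 0.6 kg, lying in the trough short of the flap (12 to 45 mm between its leading end and the flap). Origin: centre of its underside; its long axis is its own y (along the fixture's x), z up. Its top is 26 mm above the bench.
- flap (a joint): Angle of the aluminium flap and its tab, one rocker on the hinge: 0 = closed, grows as the tab goes down and the flap up, end stop 0.75 rad. Closed, the flap's lip hangs to 18 mm above the bench and blocks the bar; above 0.24 rad the bar passes; hold it at 0.4 to 0.65. Released over the bar it rests on it at about 0.22. Pressing the tab's edge takes 3 N closed, 7 N at 0.65 rad.
- flap_lip (a point): Middle of the flap's front lip (closed: fixture x = 160, y = 0, z = 20 mm). The flap is 45 mm long in fixture x and spans the trough from the hinge to y = -16 mm.
- tab_edge (a point): Top of the tab's rolled edge, 10 mm thick, straight, parallel to the trough from fixture x = -73 to 203 mm; this point is at x = 0; closed: y = 74, z = 34 mm. Pressed to z = 20 mm the joint reads about 0.47, to 16 mm about 0.6 rad. Two fingers 74 mm apart between centres, tips 16 to 20 mm above the bench, one on this edge and one behind the bar, can slide along together.
- nut: Bystander: rusty hexagon nut 45 x 51 x 24 mm, lying flat. Origin: centre of its underside.
- block: Bystander: grey wooden packing block 60 x 110 x 45 mm, lying flat. Origin: centre of its underside.
- wedge: Bystander: light wooden wedge 40 x 140 x 35 mm, lying flat. Origin: centre of its underside.

How it is judged:
By the outcome, as a careful person would: the job done as asked, in the order asked, and still so for the second after the job is handed in, with the robot touching nothing.
It also fails if it takes over 38 s, if anything falls off the work surface, if the arm or the gripper's body presses on something with over 40 N, if the wrist force passes 120 N, or if a joint passes its speed limit or range.

## Working session

There is one attempt and no reset: what is moved stays moved. The work goes in short steps, Python scripts to look and compute and a tool call to move; the robot and the scene stay as the last step left them, time stands still between calls to the robot, and variables do not carry over. Pictures are saved under pics/ and viewed, and the job is handed in when it is done.

Besides the shell and the picture viewer there is one more tool, called after "Emit:" as name(argument=value, ...) on one line, values as JSON. move_arm: Moves the arm, as the interface text tells. Its arguments: {"type":"object","properties":{"moves":{"type":"array","items":{"type":"array","items":{"type":"number"}}},"claw":{"type":"number"},"newtons":{"type":"number"}},"required":["moves"]}

```bash
ls; mkdir -p pics; python3 - <<'E'
from cell import env, read_camera, camera_info, job, models
import cv2, numpy as np
print(env.get_obs(), env.nose_length)
for c in ["side","top"]:
    p,d=read_camera(c); cv2.imwrite(f"pics/{c}0.png",p[:,:,::-1]); np.savez(f"/tmp/{c}0.npz",p=p,d=d)
    i=camera_info(c); print(c,i)
    for t in ["fixture","bar","flap_lip","tab_edge","stop_face","nut","block","wedge"]:
        if c=="side" and t in("nut","block","wedge"): continue
        r=models.spot_in(t,c); print(c,t,[(np.round(x["point"],4).tolist(),round(x["score"],2)) for x in r[:2]])
E
```

```text
pics
{'time_s': 0.0, 'qpos': array([-74.42204195,  18.43926787,  -4.01437788,  83.17567561,
         1.29670556,  78.53938279,  -3.25913627]), 'joint_velocities': array([ 0.05984467, -0.00330883, -0.00670394, -0.02057828, -0.00667364,
       -0.01129195,  0.07167763]), 'effort': array([-4.48854435e-04, -4.91285455e+01, -4.04097615e-01, -3.12529778e+01,
       -6.39441842e-02,  4.39861254e-02,  1.96945653e-04]), 'tool_pos': array([0.16564672, 0.62799058, 0.2324522 ]), 'tool_rot': array([-9.01089940e+01, -7.75237538e-03, -1.47680744e+01]), 'force': array([ 0.69541994, -0.08872729,  0.01297883]), 'wrist_torque': array([ 0.00994711,  0.02389559, -0.05133314]), 'grip_width': 0.0871017310134729} 0.011
side {'fx': 460.7202598800057, 'fy': 460.7202598800057, 'cx': 315.19769744832206, 'cy': 244.42586341405394, 'R': array([[ 0.98109296, -0.19329743, -0.00962889],
       [-0.13307888, -0.63765422, -0.75874048],
       [ 0.14052269,  0.74567634, -0.65132186]]), 't': array([-0.42928308,  0.197266  ,  0.71014929])}
side fixture [([0.4552, 0.0093, 0.0219], 0.92)]
side bar [([0.4364, 0.0801, 0.0259], 0.7)]
side flap_lip [([0.4863, -0.0006, 0.025], 0.62)]
side tab_edge [([0.4844, 0.0008, 0.0253], 0.84)]
side stop_face [([0.4592, 0.0143, 0.0208], 0.8)]
top {'fx': 603.7938672741308, 'fy': 603.7938672741308, 'cx': 319.62839235235435, 'cy': 236.5856911578154, 'R': array([[ 0.0243951 , -0.99951793, -0.0192036 ],
       [-0.9960807 , -0.02266861, -0.0854949 ],
       [ 0.08501836,  0.02121399, -0.99615352]]), 't': array([0.15695673, 0.46378106, 1.18205824])}
top fixture [([0.4614, 0.0514, 0.0131], 0.68)]
top bar [([0.4268, 0.0969, 0.0242], 0.97)]
top flap_lip [([0.4829, 0.0355, 0.026], 0.67)]
top tab_edge [([0.4878, 0.035, 0.0234], 0.98)]
top stop_face [([0.4609, 0.0579, 0.0119], 0.72)]
top nut [([0.3385, 0.2728, 0.0212], 0.53)]
top block [([0.5808, 0.4194, 0.0445], 0.95)]
top wedge [([0.407, 0.3774, 0.0405], 0.95)]
```

View pics/top0.png

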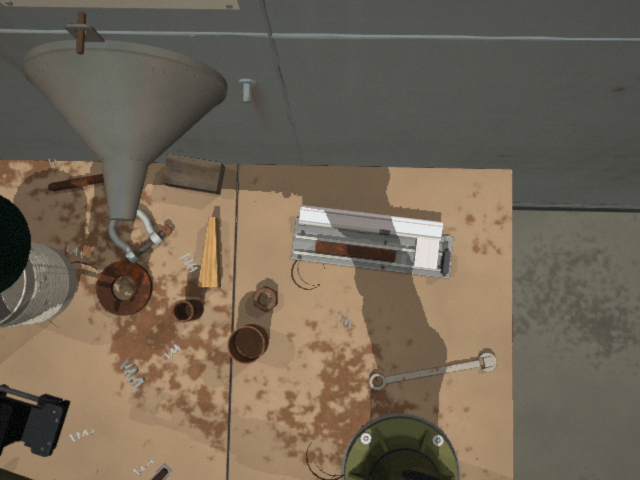

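View pics/side0.png

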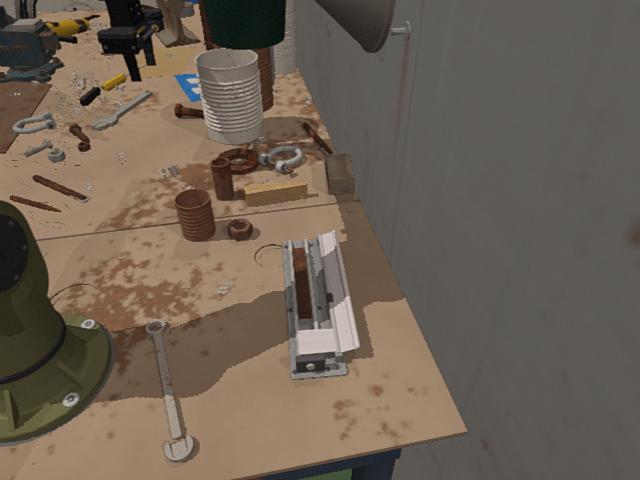

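```bash
cat > h.py <<'E'
import numpy as np, cv2
from cell import camera_info
def cloud(c,d,i=None):
    i=i or camera_info(c); v,u=np.mgrid[0:480,0:640]
    P=np.stack([(u-i["cx"])/i["fx"]*d,(v-i["cy"])/i["fy"]*d,d],-1)
    return (P-i["t"])@i["R"]   # X = R^T (Pc - t)
E
python3 - <<'E'
from h import *
import numpy as np
for c in["top","side"]:
    z=np.load(f"/tmp/{c}0.npz"); X=cloud(c,z["d"]); ok=z["d"]>0
    bench=ok&(X[...,0]>.3)&(X[...,0]<.55)&(abs(X[...,1])<.3)&(abs(X[...,2])<.008)
    print(c,"bench z",np.median(X[bench][:,2]))
    hi=ok&(X[...,2]>.12)&(X[...,0]>.2)&(X[...,0]<.75)&(abs(X[...,1])<.7)
    h=X[hi]; 
    for y0 in np.arange(-.7,.7,.1):
        s=h[(h[:,1]>=y0)&(h[:,1]<y0+.1)]
        if len(s)>20: print(round(y0,1),"n",len(s),"xmin",s[:,0].min().round(3),"z",s[:,2].min().round(3),s[:,2].max().round(3))
    # height image
    m=ok&(X[...,0]>.36)&(X[...,0]<.56)&(X[...,1]>-.18)&(X[...,1]<.22)
    p=X[m]; col=z["p"][m]
    S=1000*1.9; W=780;H=400
    im=np.zeros((H,W,3),np.uint8)
    uu=((.22-p[:,1])*S).astype(int); vv=((.56-p[:,0])*S).astype(int)
    g=np.clip((p[:,2]+.01)*255/.07,0,255).astype(np.uint8)
    cm=cv2.applyColorMap(g.reshape(-1,1),cv2.COLORMAP_JET)[:,0]
    for a,b,cc in zip(uu,vv,cm): cv2.circle(im,(int(a),int(b)),2,cc.tolist(),-1)
    cv2.imwrite(f"pics/h_{c}.png",im)
E
```

```text
top bench z -0.00011884227913098872
-0.5 n 27 xmin 0.649 z 0.12 0.152
-0.4 n 1319 xmin 0.649 z 0.12 0.35
-0.3 n 4544 xmin 0.648 z 0.12 0.549
-0.2 n 9741 xmin 0.646 z 0.12 0.639
-0.1 n 10377 xmin 0.646 z 0.12 0.637
-0.0 n 10148 xmin 0.645 z 0.12 0.634
0.1 n 9925 xmin 0.645 z 0.12 0.632
0.2 n 10024 xmin 0.614 z 0.12 0.635
0.3 n 14707 xmin 0.461 z 0.12 0.631
0.4 n 12957 xmin 0.441 z 0.12 0.628
0.5 n 2350 xmin 0.574 z 0.322 0.609
0.6 n 5839 xmin 0.2 z 0.12 0.426
side bench z -6.6905509302401885e-06
-0.4 n 7415 xmin 0.647 z 0.12 0.314
-0.3 n 21232 xmin 0.647 z 0.12 0.476
-0.2 n 25594 xmin 0.646 z 0.12 0.523
-0.1 n 15034 xmin 0.647 z 0.12 0.507
-0.0 n 9107 xmin 0.646 z 0.12 0.485
0.1 n 5856 xmin 0.647 z 0.12 0.463
0.2 n 4193 xmin 0.612 z 0.12 0.441
0.3 n 4521 xmin 0.526 z 0.12 0.421
0.4 n 1155 xmin 0.522 z 0.12 0.404
0.5 n 793 xmin 0.647 z 0.12 0.277
0.6 n 6388 xmin 0.2 z 0.12 0.363
```

View pics/h_top.png

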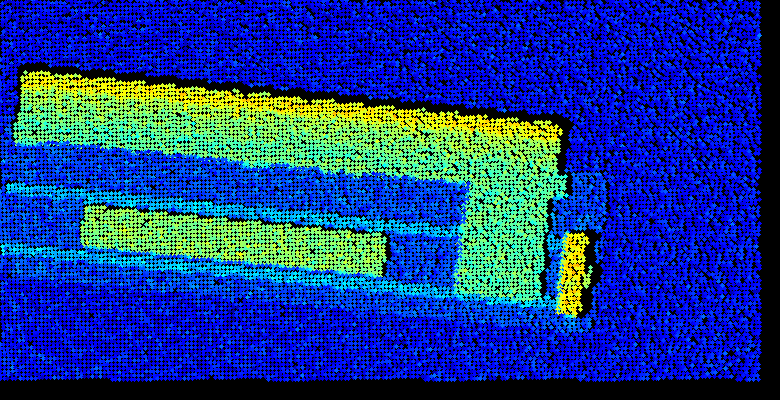

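View pics/h_side.png

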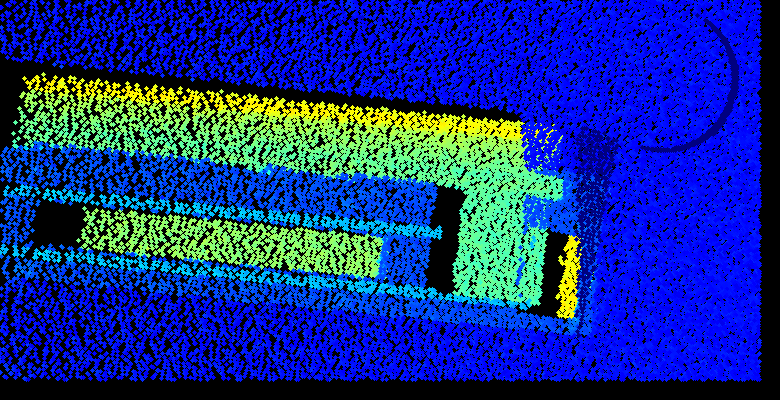

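```bash
python3 - <<'E'
from h import *
import numpy as np,cv2
bars=[]
for c in["top","side"]:
    z=np.load(f"/tmp/{c}0.npz"); X=cloud(c,z["d"]); p=X[(z["d"]>0)]
    def fit(name,x0,x1,y0,y1,z0,z1):
        s=p[(p[:,0]>x0)&(p[:,0]<x1)&(p[:,1]>y0)&(p[:,1]<y1)&(p[:,2]>z0)&(p[:,2]<z1)]
        # biggest cluster via raster
        r=cv2.minAreaRect((s[:,:2]*1000).astype(np.float32)); print(c,name,len(s),np.round(r[0],1),np.round(r[1],1),round(r[2],2),"z",np.median(s[:,2]).round(4), "ctr-med",np.round(s[:,:2].mean(0),4)); return s
    fit("bar",.41,.457,.015,.185,.022,.030)
    fit("stop",.39,.44,-.09,-.068,.029,.04)
    # rolled edge: max z ridge per y slice
    xs=[]
    for y in np.arange(-.06,.20,.02):
        s=p[(p[:,1]>y)&(p[:,1]<y+.02)&(p[:,0]>.47)&(p[:,0]<.54)&(p[:,2]>.029)]
        if len(s)>10: xs.append((y+.01,np.median(s[:,0]),np.percentile(s[:,2],90)))
    xs=np.array(xs); print("ridge",np.round(np.polyfit(xs[:,0],xs[:,1],1),4),"angle",np.degrees(np.arctan(np.polyfit(xs[:,0],xs[:,1],1)[0])),xs[:,2].round(4))
    # obstacles along approach
    g=p[(p[:,2]>.05)&(p[:,0]>.1)&(p[:,0]<.62)&(p[:,1]>-.2)&(p[:,1]<.75)]
    for y in np.arange(-.2,.75,.05):
        for x in np.arange(.1,.62,.1):
            s=g[(g[:,0]>=x)&(g[:,0]<x+.1)&(g[:,1]>=y)&(g[:,1]<y+.05)]
            if len(s)>15: print(f"x{x:.1f} y{y:.2f} z{s[:,2].min():.2f}-{s[:,2].max():.2f} xr {s[:,0].min():.3f}-{s[:,0].max():.3f}",end="; ")
    print()
E
```

```text
top bar 818 [433.   96.8] [159.8  22.1] 84.25 z 0.0259 ctr-med [0.4331 0.0968]
top stop 136 [415.5 -81.5] [13.1 42.3] 85.77 z 0.0338 ctr-med [ 0.4156 -0.0809]
ridge [0.0993 0.4959] angle 5.6689367380529845 [0.0354 0.0361 0.0362 0.0356 0.0361 0.0356 0.0368 0.0367 0.0355 0.0353
 0.0354 0.0361 0.0356]
x0.2 y0.25 z0.05-0.09 xr 0.216-0.284; x0.6 y0.25 z0.38-0.47 xr 0.614-0.620; x0.2 y0.30 z0.05-0.09 xr 0.215-0.284; x0.5 y0.30 z0.39-0.52 xr 0.560-0.600; x0.6 y0.30 z0.37-0.54 xr 0.600-0.620; x0.3 y0.35 z0.05-0.09 xr 0.303-0.318; x0.4 y0.35 z0.43-0.46 xr 0.461-0.500; x0.5 y0.35 z0.05-0.54 xr 0.500-0.600; x0.6 y0.35 z0.52-0.56 xr 0.600-0.620; x0.1 y0.40 z0.61-0.64 xr 0.165-0.171; x0.2 y0.40 z0.05-0.10 xr 0.290-0.300; x0.3 y0.40 z0.05-0.10 xr 0.300-0.330; x0.4 y0.40 z0.42-0.46 xr 0.441-0.500; x0.5 y0.40 z0.05-0.54 xr 0.500-0.600; x0.6 y0.40 z0.05-0.60 xr 0.600-0.620; x0.1 y0.45 z0.61-0.64 xr 0.169-0.173; x0.5 y0.45 z0.05-0.54 xr 0.519-0.600; x0.6 y0.45 z0.05-0.56 xr 0.600-0.620; x0.1 y0.50 z0.29-0.34 xr 0.106-0.183; x0.5 y0.50 z0.45-0.51 xr 0.574-0.600; x0.6 y0.50 z0.45-0.53 xr 0.600-0.620; x0
[... 852 characters left out ...]
 xr 0.600-0.620; x0.3 y0.35 z0.05-0.09 xr 0.300-0.320; x0.5 y0.35 z0.33-0.41 xr 0.526-0.600; x0.6 y0.35 z0.31-0.35 xr 0.600-0.620; x0.2 y0.40 z0.05-0.09 xr 0.288-0.300; x0.3 y0.40 z0.05-0.09 xr 0.300-0.329; x0.5 y0.40 z0.33-0.40 xr 0.522-0.599; x0.1 y0.50 z0.29-0.34 xr 0.105-0.184; x0.1 y0.55 z0.22-0.39 xr 0.105-0.190; x0.1 y0.60 z0.30-0.37 xr 0.175-0.200; x0.3 y0.60 z0.25-0.36 xr 0.341-0.400; x0.4 y0.60 z0.26-0.36 xr 0.400-0.484; x0.1 y0.65 z0.22-0.34 xr 0.165-0.200; x0.2 y0.65 z0.05-0.34 xr 0.200-0.300; x0.3 y0.65 z0.05-0.36 xr 0.300-0.400; x0.4 y0.65 z0.05-0.35 xr 0.400-0.500; x0.5 y0.65 z0.29-0.35 xr 0.500-0.505; x0.2 y0.70 z0.05-0.34 xr 0.200-0.288; x0.4 y0.70 z0.05-0.21 xr 0.419-0.434;
```

```bash
cat >> h.py <<'E'
from scipy.spatial.transform import Rotation as Ro
from cell import env
O=np.array([.4370,.1391,0]); A=np.radians(5.7)
FX=np.array([-np.sin(A),-np.cos(A),0]); FY=np.array([np.cos(A),-np.sin(A),0])
def w2f(p): d=np.asarray(p)-O; return np.array([d@FX,d@FY,d[2]])*1000
def f2w(x,y,z): return O+FX*x/1000+FY*y/1000+np.array([0,0,z/1000])
RT=Ro.from_euler("xyz",[-90,0,-95.7],degrees=True)
def plan(x,y,z):
    o=env.get_obs(); R=Ro.from_euler("xyz",o["tool_rot"],degrees=True)
    print("fix now",w2f(o["tool_pos"]).round(1),"rot",o["tool_rot"].round(2),"F",o["force"].round(1),"grip",round(o["grip_width"]*1000,1),"t",o["time_s"])
    print("shift",(R.inv().apply(f2w(x,y,z)-o["tool_pos"])*1000).round(1),"turn",(R.inv()*RT).as_rotvec(degrees=True).round(2))
E
python3 -c "
from h import *
plan(-58,37,110)"
```

```text
fix now [-460.1 -318.5  233.6] rot [-89.99  -0.   -14.77] F [0.1 1.2 0.2] grip 86.8 t 0.75
shift [ 414.4  123.6 -341. ] turn [-1.000e-02  8.093e+01 -0.000e+00]
```

Emit:
move_arm(moves=[[12, 0, -10, 0, 2, 0], [36, 0, -30, 0, 7, 0], [67, 0, -55, 0, 13, 0], [98, 0, -81, 0, 19, 0], [129, 5, -106, 0, 25, 0], [160, 10, -132, 0, 31, 0], [191, 15, -157, 0, 37, 0], [222, 20, -183, 0, 43, 0], [253, 26, -208, 0, 49, 0], [284, 33, -234, 0, 55, 0], [315, 40, -259, 0, 61, 0], [346, 46, -285, 0, 67, 0], [375, 52, -309, 0, 73, 0], [398, 56, -328, 0, 78, 0], [410, 60, -338, 0, 80.5, 0], [414, 60, -341, 0, 80.9, 0], [414, 60, -341, 0, 80.9, 0], [414, 60, -341, 0, 80.9, 0]], claw=59)

```text
time_s: 2.25
tool_pos: [0.4783, 0.1953, 0.1737]
tool_rot: [-90.0, 0.1, -95.5]
force: [0.5, 1.1, -0.2]
grip_width: 0.0589
```

```bash
python3 - <<'E'
from h import *
from cell import read_camera
plan(-58,37,110)
i=camera_info("wrist"); p,d=read_camera("wrist"); cv2.imwrite("pics/w1.png",p[:,:,::-1]); np.savez("/tmp/w1.npz",p=p,d=d,R=i["R"],t=i["t"])
p,d=read_camera("top"); cv2.imwrite("pics/top1.png",p[:,:,::-1])
print(i["fx"],i["cx"],i["cy"])
E
```

```text
fix now [-60.   35.5 173.7] rot [-9.003e+01  6.000e-02 -9.546e+01] F [ 0.5  1.1 -0.2] grip 58.9 t 2.25
shift [ 2.1 63.7  1.5] turn [ 0.03  0.24 -0.06]
410.75476123529654 321.5257308569983 230.7542316599384
```

View pics/w1.png

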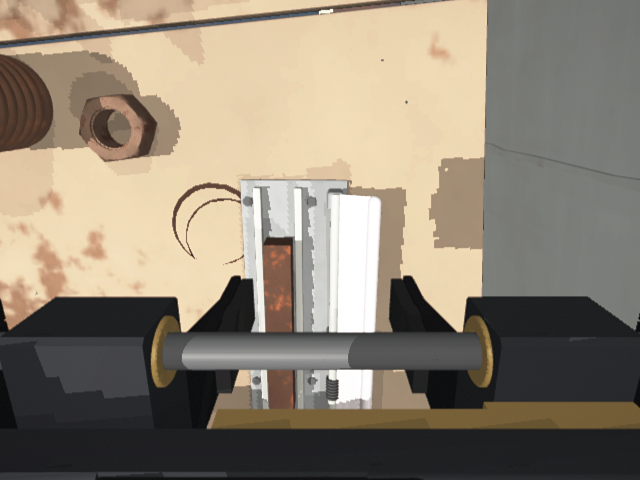

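```bash
python3 - <<'E'
from h import *
z=np.load("/tmp/w1.npz"); i=camera_info("wrist"); i["R"]=z["R"]; i["t"]=z["t"]
X=cloud("w",z["d"],i); ok=z["d"]>0
F=(X-O)@np.stack([FX,FY,[0,0,1]],1)*1000
f=F[ok]
b=f[(abs(f[:,1])<16)&(f[:,2]>23)&(f[:,2]<30)&(f[:,0]<60)&(f[:,0]>-80)]
print("bar trail",np.percentile(b[:,0],[0,1,5]),"y",np.percentile(b[:,1],[1,50,99]))
t=f[(f[:,1]>60)&(f[:,1]<90)&(f[:,2]>31)&(f[:,2]<40)&(f[:,0]<60)]
print("ridge y",np.percentile(t[:,1],[1,50,99]),"x start",np.percentile(t[:,0],[0,1]),t[:,2].max())
for x in(-60,-40,-20):
  s=t[abs(t[:,0]-x)<8]; print(x,len(s),np.median(s[:,1]) if len(s) else 0)
p=f[(abs(f[:,1])<12)&(f[:,2]>2.5)&(f[:,2]<7)&(f[:,0]<-40)]; print("base end",np.percentile(p[:,0],[0,1]))
r=f[(f[:,2]>10)&(f[:,2]<15)&(f[:,0]<-40)&(abs(f[:,1])<22)]; print("rail y",np.percentile(r[:,1],[1,99]))
E
```

```text
bar trail [-38.15477931 -37.74121371 -35.3511724 ] y [-10.7424117    0.12857901  10.86105073]
ridge y [69.23183081 73.36901309 77.79053867] x start [-77.40137221 -75.4083496 ] 35.26701924469433
-60 231 73.42370835606464
-40 228 73.41713601035953
-20 202 73.36191270816931
base end [-84.80840164 -84.13631456]
rail y [-18.60939519  18.90329584]
```

Emit:
move_arm(moves=[[1, 10, 0.5, 0, 0, 0], [2, 30, 1.5, 0, 0.2, 0], [2, 55, 1.5, 0, 0.2, 0], [2, 80, 1.5, 0, 0.2, 0], [2, 100, 1.5, 0, 0.2, 0], [2, 110, 1.5, 0, 0.2, 0], [2, 114, 1.5, 0, 0.2, 0], [2, 114, 1.5, 0, 0.2, 0], [2, 114, 1.5, 0, 0.2, 0]])

```text
time_s: 3.1
tool_pos: [0.481, 0.1917, 0.0603]
tool_rot: [-89.9, 0.0, -95.8]
force: [0.3, 0.2, 0.3]
grip_width: 0.0588
```

```bash
python3 - <<'E'
from h import *
from cell import read_camera
plan(-58,37,29)
p,d=read_camera("side"); cv2.imwrite("pics/s2.png",cv2.resize(p[200:400,220:420,::-1],(800,600)))
E
```

```text
fix now [-56.7  38.5  60.3] rot [-8.994e+01  5.000e-02 -9.583e+01] F [0.3 0.2 0.3] grip 58.8 t 3.1
shift [-1.2 31.3 -1.6] turn [-0.06 -0.13 -0.05]
```

View pics/s2.png

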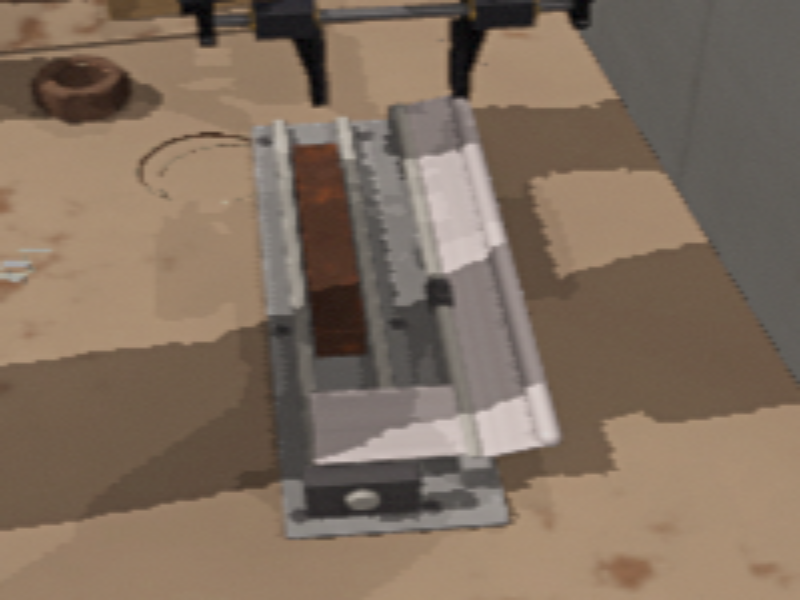

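Emit:
move_arm(moves=[[-1, 3, -1.5, 0, 0, 0], [-1, 7, -1.5, 0, 0, 0], [-1, 11, -1.5, 0, 0, 0], [-1, 15, -1.5, 0, 0, 0], [-1, 19, -1.5, 0, 0, 0], [-1, 23, -1.5, 0, 0, 0], [-1, 27, -1.5, 0, 0, 0], [-1, 30, -1.5, 0, 0, 0], [-1, 31.5, -1.5, 0, 0, 0], [-1, 31.5, -1.5, 0, 0, 0], [-1, 31.5, -1.5, 0, 0, 0]])

```text
time_s: 4.07
tool_pos: [0.4799, 0.1926, 0.0284]
tool_rot: [-89.9, 0.0, -95.9]
force: [1.4, -0.2, 5.7]
grip_width: 0.0589
```

```bash
python3 - <<'E'
from h import *
from cell import read_camera
plan(46,37,29)
p,d=read_camera("side"); cv2.imwrite("pics/s3.png",cv2.resize(p[200:400,220:420,::-1],(800,600)))
X=cloud("side",d);F=(X-O)@np.stack([FX,FY,[0,0,1]],1)*1000; f=F[d>0]
for y in range(-16,84,6):
  s=f[(abs(f[:,1]-y)<3)&(f[:,0]>164)&(f[:,0]<195)]; print(y,len(s),np.round(np.percentile(s[:,2],[10,50,90]),1) if len(s) else 0)
E
```

```text
fix now [-57.4  37.4  28.4] rot [-8.992e+01  5.000e-02 -9.588e+01] F [ 1.4 -0.2  5.7] grip 58.9 t 4.0667
shift [103.4  -0.6  -0. ] turn [-0.08 -0.18 -0.05]
-16 60 [ 4.5 12.2 13.1]
-10 59 [ 3.3  4.3 15.5]
-4 110 [ 3.4 51.  54.4]
2 103 [ 3.2 47.2 50.6]
8 96 [ 3.6 44.2 47.1]
14 86 [ 9.2 40.8 43.2]
20 84 [ 4.  37.3 39.3]
26 78 [ 3.5 33.8 36.3]
32 74 [ 3.9 29.8 32.6]
38 68 [ 4.4 26.5 28.6]
44 56 [22.7 24.1 25. ]
50 57 [18.9 20.3 21.8]
56 60 [17.  18.5 19.7]
62 58 [15.7 16.8 17.8]
68 59 [14.5 15.7 17.3]
74 59 [15.7 17.3 18.9]
80 32 [-1.2  0.  15.2]
```

View pics/s3.png

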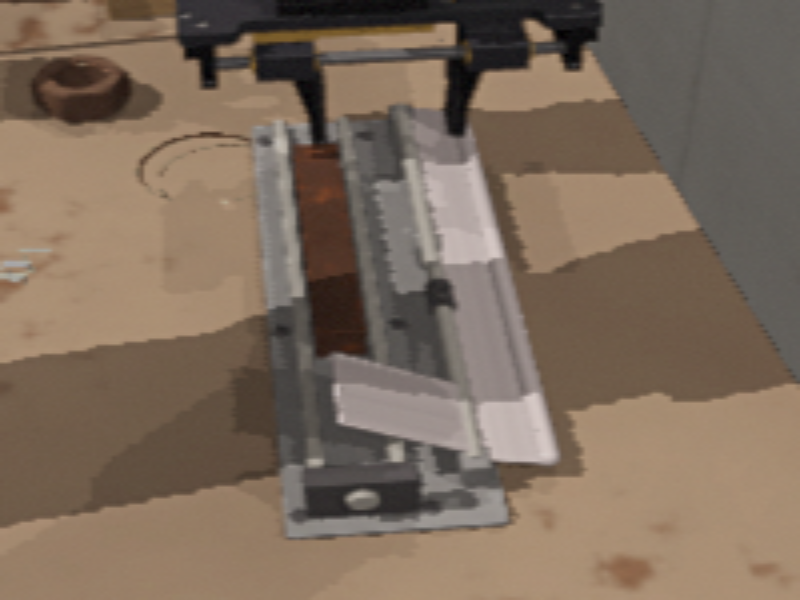

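Emit:
move_arm(moves=[[2, 0, 0, 0, 0, 0], [5, 0, 0, 0, 0, 0], [8, 0, 0, 0, 0, 0], [10, 0, 0, 0, 0, 0], [12, 0, 0, 0, 0, 0], [14, 0, 0, 0, 0, 0], [17, 0, 0, 0, 0, 0], [20, 0, 0, 0, 0, 0], [24, 0, 0, 0, 0, 0], [28, 0, 0, 0, 0, 0], [32, 0, 0, 0, 0, 0], [36, 0, 0, 0, 0, 0], [40, 0, 0, 0, 0, 0], [44, 0, 0, 0, 0, 0], [48, 0, 0, 0, 0, 0], [51, 0, 0, 0, 0, 0], [53, 0, 0, 0, 0, 0], [54, 0, 0, 0, 0, 0], [54, 0, 0, 0, 0, 0]])

```text
time_s: 5.7
tool_pos: [0.4725, 0.1426, 0.0285]
tool_rot: [-90.1, 0.3, -95.8]
force: [-2.7, 7.6, 6.4]
grip_width: 0.0592
```

```bash
cat > chk.py <<'E'
import sys
from h import *
from cell import read_camera
plan(46,37,29)
p,d=read_camera("side"); cv2.imwrite(f"pics/{sys.argv[1]}.png",cv2.resize(p[200:400,220:420,::-1],(800,600)))
X=cloud("side",d);F=(X-O)@np.stack([FX,FY,[0,0,1]],1)*1000; f=F[d>0]
s=f[(f[:,0]>166)&(f[:,0]<195)&(f[:,2]>24)]
for y in (2,14,26,38):
  q=s[abs(s[:,1]-y)<3]; print("flap",y,len(q),np.median(q[:,2]).round(1) if len(q) else 0)
b=f[(abs(f[:,1])<8)&(f[:,2]>24)&(f[:,2]<28.5)&(f[:,0]>-40)&(f[:,0]<214)]
print("bar top x",np.percentile(b[:,0],[0,1,99,100]).round(1),"y",np.median(b[:,1]).round(1))
E
python3 chk.py s4
```

```text
fix now [-7.  34.9 28.5] rot [-90.1    0.28 -95.75] F [-2.7  7.6  6.4] grip 59.2 t 5.7
shift [53.  -0.8  2.1] turn [ 0.1  -0.05 -0.28]
flap 2 54 46.9
flap 14 55 40.4
flap 26 54 33.4
flap 38 50 26.7
bar top x [  1.7   3.7 141.1 151. ] y 0.2
```

View pics/s4.png

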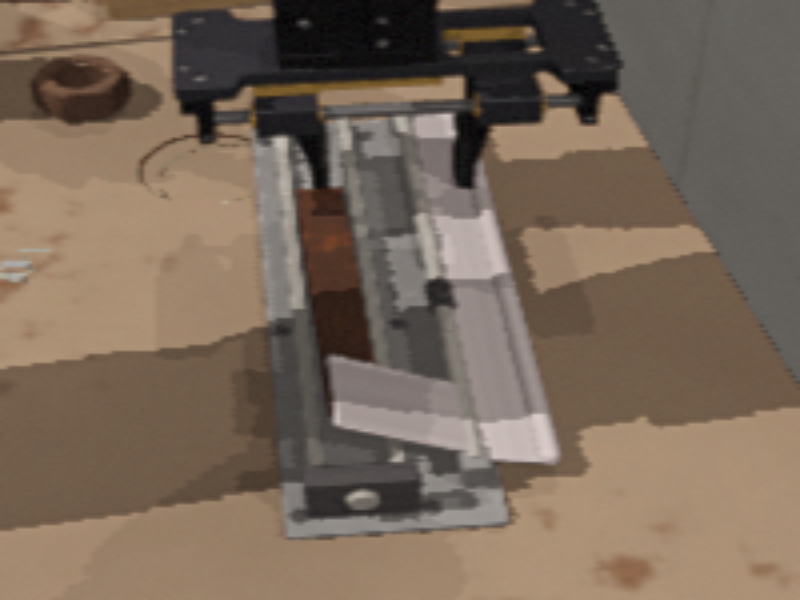

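Emit:
move_arm(moves=[[3, 0, 0.5, 0, 0, 0], [7, 0, 1, 0, 0, 0], [11, 0, 1.5, 0, 0, 0], [15, 0, 2, 0, 0, 0], [19, 0, 2, 0, 0, 0], [23, 0, 2, 0, 0, 0], [27, 0, 2, 0, 0, 0], [31, 0, 2, 0, 0, 0], [35, 0, 2, 0, 0, 0], [39, 0, 2, 0, 0, 0], [42, 0, 2, 0, 0, 0], [44, 0, 2, 0, 0, 0], [46, 0, 2, 0, 0, 0], [46, 0, 2, 0, 0, 0], [46, 0, 2, 0, 0, 0]])

```text
time_s: 7.0
tool_pos: [0.4707, 0.0952, 0.0285]
tool_rot: [-90.0, 0.2, -95.8]
force: [-1.5, 5.4, 5.9]
grip_width: 0.0588
```

```bash
python3 chk.py s5
```

```text
fix now [40.4 37.8 28.5] rot [-90.02   0.2  -95.83] F [-1.5  5.4  5.9] grip 58.8 t 7.0
shift [ 5.6 -0.5 -0.8] turn [ 0.02 -0.13 -0.2 ]
flap 2 63 47.3
flap 14 57 40.8
flap 26 54 33.3
flap 38 49 27.0
bar top x [ 46.5  49.9 209.7 209.9] y 0.0
```

View pics/s5.png

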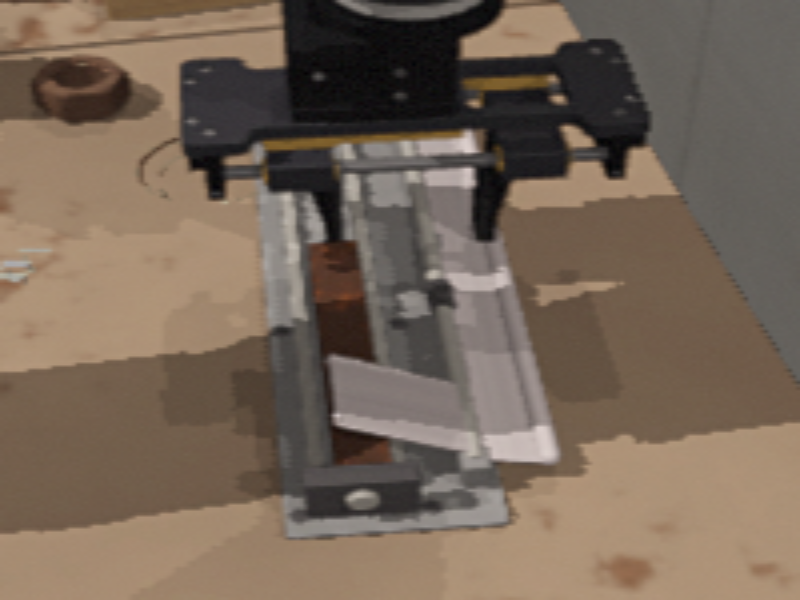

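Emit:
move_arm(moves=[[1, 0, 0, 0, 0, 0], [2, 0, 0, 0, 0, 0], [3, 0, 0, 0, 0, 0], [4, 0, 0, 0, 0, 0], [5, 0, 0, 0, 0, 0], [5.5, 0, 0, 0, 0, 0], [5.5, 0, 0, 0, 0, 0]])

```text
time_s: 7.63
tool_pos: [0.4702, 0.0907, 0.0285]
tool_rot: [-90.0, 0.3, -95.8]
force: [-0.4, 7.4, 5.7]
grip_width: 0.0588
```

```bash
python3 chk.py s6
```

```text
fix now [44.8 37.8 28.5] rot [-90.01   0.28 -95.84] F [-0.4  7.4  5.7] grip 58.8 t 7.6333
shift [ 1.2 -0.5 -0.8] turn [ 0.01 -0.14 -0.28]
flap 2 64 47.3
flap 14 55 40.9
flap 26 52 33.6
flap 38 54 26.5
bar top x [ 43.3  54.7 209.6 210.6] y -0.1
```

Continue gently until the force rises.

Emit:
move_arm(moves=[[0.7, 0, 0, 0, 0, 0], [1.4, 0, 0, 0, 0, 0], [2, 0, 0, 0, 0, 0], [2, 0, 0, 0, 0, 0]])

```text
time_s: 8.02
tool_pos: [0.4702, 0.0906, 0.0286]
tool_rot: [-90.0, 0.4, -95.8]
force: [-0.8, 11.2, 3.5]
grip_width: 0.0588
```

```bash
python3 chk.py s7
```

```text
fix now [45.  37.8 28.6] rot [-89.99   0.42 -95.83] F [-0.8 11.2  3.5] grip 58.8 t 8.0167
shift [ 1.  -0.4 -0.8] turn [-0.01 -0.13 -0.42]
flap 2 63 47.4
flap 14 56 40.6
flap 26 53 33.7
flap 38 54 26.6
bar top x [ 45.6  54.3 209.5 210.7] y 0.2
```

Emit:
move_arm(moves=[[1, 0, 0, 0, 0, 0], [2, 0, 0, 0, 0, 0], [3, 0, 0, 0, 0, 0], [3, 0, 0, 0, 0, 0], [3, 0, 0, 0, 0, 0]])

```text
time_s: 8.48
tool_pos: [0.4701, 0.0903, 0.0288]
tool_rot: [-89.9, 0.6, -95.8]
force: [0.9, 17.4, 2.1]
grip_width: 0.0591
```

```bash
python3 chk.py s8
```

```text
fix now [45.2 37.8 28.8] rot [-89.95   0.62 -95.8 ] F [ 0.9 17.4  2.1] grip 59.1 t 8.4833
shift [ 0.8 -0.2 -0.8] turn [-0.05 -0.1  -0.62]
flap 2 64 47.0
flap 14 57 40.6
flap 26 53 33.7
flap 38 47 26.8
bar top x [ 45.2  54.1 209.6 211.2] y 0.1
```

View pics/s8.png

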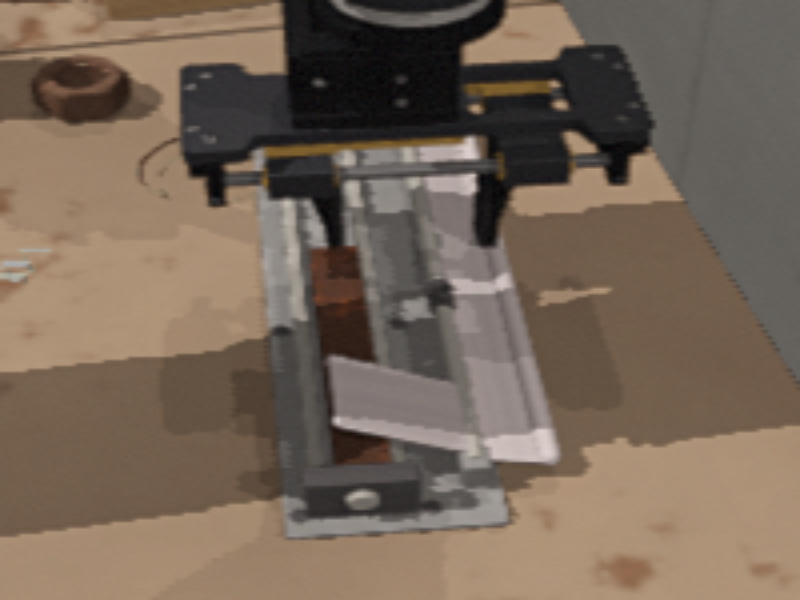

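Emit:
move_arm(moves=[[-2, 0, 0, 0, 0, 0], [-4, 0, 0, 0, 0, 0], [-6, 0, 0, 0, 0, 0], [-8, 0, 0, 0, 0, 0], [-10, 0, 0, 0, 0, 0], [-10, 0, 0, 0, 0, 0], [-10, -3, 0, 0, 0, 0], [-10, -7, 0, 0, 0, 0], [-10, -11, 0, 0, 0, 0], [-10, -15, 0, 0, 0, 0], [-10, -22, 0, 0, 0, 0], [-10, -34, 0, 0, 0, 0], [-10, -54, 0, 0, 0, 0], [-10, -80, 0, 0, 0, 0], [-10, -105, 0, 0, 0, 0], [-10, -120, 0, 0, 0, 0], [-10, -120, 0, 0, 0, 0], [-10, -120, 0, 0, 0, 0]])

```text
time_s: 10.03
tool_pos: [0.4713, 0.092, 0.1489]
tool_rot: [-89.9, 0.1, -95.9]
force: [0.6, 0.4, -0.6]
grip_width: 0.0585
```

```bash
python3 chk.py s9; python3 - <<'E'
from h import *
from cell import read_camera
i=camera_info("wrist"); p,d=read_camera("wrist"); cv2.imwrite("pics/w9.png",p[:,:,::-1])
X=cloud("w",d,i);f=((X-O)@np.stack([FX,FY,[0,0,1]],1)*1000)[d>0]
b=f[(abs(f[:,1])<8)&(f[:,2]>23)&(f[:,2]<30)&(f[:,0]<150)]; print("wrist bar trail",np.percentile(b[:,0],[0,1,2]).round(1))
p,d=read_camera("top"); cv2.imwrite("pics/t9.png",p[:,:,::-1])
E
```

```text
fix now [ 43.5  38.8 148.9] rot [-8.990e+01  6.000e-02 -9.589e+01] F [ 0.6  0.4 -0.6] grip 58.5 t 10.0333
shift [  2.7 119.9  -2. ] turn [-0.1  -0.19 -0.06]
flap 2 55 32.7
flap 14 57 29.6
flap 26 56 27.1
flap 38 30 24.7
bar top x [ 55.9  56.7 209.5 210.5] y 0.1
wrist bar trail [54.9 55.6 56.1]
```

View pics/s9.png

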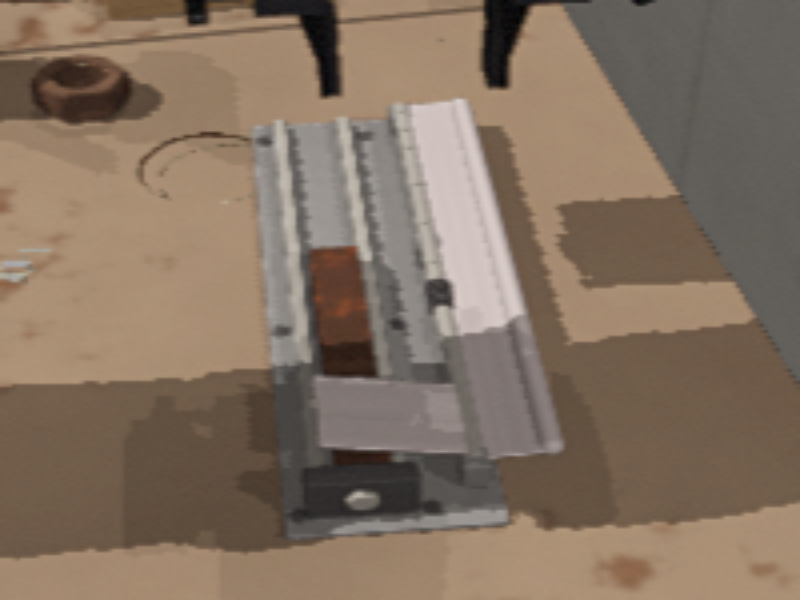

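```bash
python3 - <<'E'
import cv2
p=cv2.imread("pics/t9.png"); cv2.imwrite("pics/t9c.png",cv2.resize(p[195:290,285:465],(800,422),interpolation=cv2.INTER_NEAREST))
E
```

```text
(no output)
```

View pics/t9c.png

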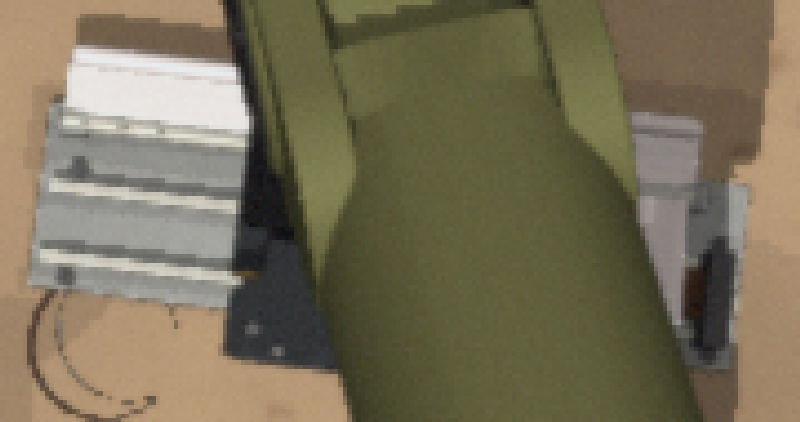

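View pics/w9.png

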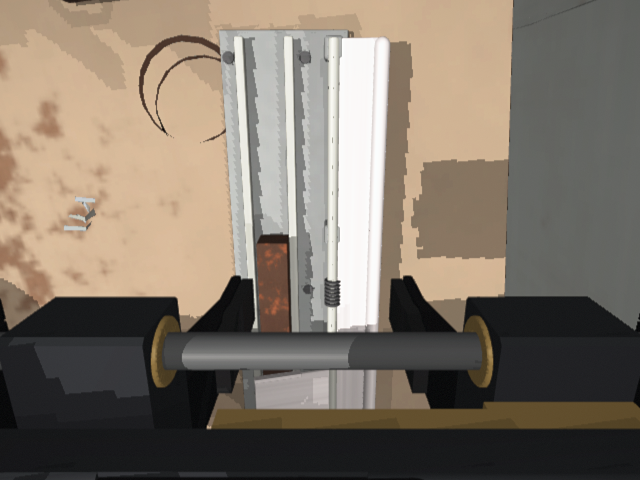

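The top view shows the bar's end running up to the stop block (crop pixel ~700,290). The wrist view shows the trailing end at (272,238) with both fingers clear above it.

```bash
python3 -c "
from cell import job,env
print(env.get_obs()['force'].round(1)); print(job.sign_off())"
```

```text
[-0.9  0.1 -0.4]
the job is handed in; nothing more can be done
None
```

The bar is home against the stop and the flap has sprung down onto it. I handed the job in at about 10 s of the 38 s allowed.

One fingertip held the tab down, with the flap open at about 0.53 rad, while the other pushed the bar about 93 mm along the trough. I then backed off a little, released the tab and lifted clear.

**Bar at the stop:**
- When the bar met the stop, the push force rose from about 6 N to 17 N with almost no further motion.
- The wrist camera puts the bar's trailing end at fixture x = 55–56 mm (home is 55 mm), and the top camera shows no gap at the stop. The depth readings are good to only about 2 mm, so the rise in force is the firmest evidence of contact.

**Flap closed:** the side camera's depth gives about 0.22 rad, the angle expected when it rests on the bar.

**Hand-in state:** the gripper was about 12 cm above the work with near-zero wrist force. The robot touched none of the loose things, and no check failed.

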